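# Stroke the spice box shut

## Robot

A 6-joint arm with a two-finger parallel gripper is mounted at the origin on a cart in front of the work surface, level with it; the furniture and walls round the work are solid. World frame = base frame: x ahead of the robot, y to its left, z up, the work surface at z = 0. Lengths are in m, angles in degrees, forces in N, time in s.
With the tool pointing down it reaches from about 0.3 to 0.75 m from the base axis. Payload 8.5 kg.
Tool frame: the origin (TCP) lies at the very end of the fingers, on their centre line; the grasp point (between the pads) lies 19 mm behind it (env.grasp_offset is the distance from the TCP to the grasp point, in m); y points along the fingers, z is the direction in which the jaws open and shut, and the axes are right-handed (so a half turn about y gives the same grasp; the last joint's range is limited). The gripper opens to 85 mm and grips with 20 to 120 N. Pads are 22 mm wide; open, the fingers measure 114 mm over their backs; the gripper's body (76 mm by 85 mm) begins 54 mm behind the grasp point. The pads swing forward as they close: fully open they stand 13 mm farther back than shut.
Start: joints at [60.373, 21.807, 74.336, -0, 83.858, -12.336], TCP at [0.163, 0.525, 0.196] pointing down, gripper open.
Joint ranges: [-178.18, 178.18], [-50.72, 133.34], [12.68, 142.11], [-81.47, 261.47], [9.98, 163.14], [-165.26, 165.26]. Speed limits (degrees/s): [136.94, 136.94, 180, 180, 180, 180].

## Interface

Orientations are given as a 3x3 rotation matrix whose columns are the frame's x, y, z axes.
In Python, from rig import env gives the robot as it stands. The module is installed in compiled form; this text tells all that it offers.
- The arm moves only by the shell command python3 -m pendant 'ROWS' [FORCE]. ROWS is JSON, a list of rows, each a list of 3 entries, a list of its own where there are three numbers: the shift along the world's x, y, z as a fraction of full scale, then the turn about the world's z as a fraction of full scale, then the opening, from 0 (shut) to 1 (fully open). A call has 1 to 12 rows; each row shifts and turns the commanded pose from where the row before left it; what a row does not reach is not made up. Full scale, the value 1, is 30 mm for a shift and 5 degrees for a turn. A row lasts 1/12 s, in which the tool goes at most 41.7 mm and 7.16 degrees, less where a joint would pass 70% of its speed; a pose out of reach is approached as far as the arm can. A call with a number of a shift or a turn outside -1 to 1 is refused whole. A call with a gripper value outside its range is refused whole. The fingers move at their own pace and stop on an object; FORCE is the grip in N (left out, the last holds). Time passes only in rows, so rows that do not move let the fingers close. It gives the time, the measured TCP pose, the force and the opening at its end, in the units of the state.
- env.observe(): the state, without advancing time (a new reading comes with each control period).
- env.get_image(name): name is "scene" or "side" or "wrist"; returns (picture, depth): 384x512x3 uint8, red, green, blue; 384x512 float32, m along the optical axis (not along the pixel's ray), 0 where there is no reading.
- env.camera_model(name): a dict with "camera_matrix" (3x3 intrinsics, pixels), "R" (3x3) and "t" (3): a world point X has camera coordinates R X + t; the wrist camera has in their place "tool_from_camera" (4x4, takes a point from camera to tool coordinates, whose origin is the TCP and whose axes are the tool frame's). Camera axes: x right, y down, z forward; pixel columns grow to the right and rows downward; lengths in m; the calibration is good to about 2 mm. A picture is of the moment at which its call begins: read the wrist's pose just before it. camera_model takes no time and is no camera call.
- env.close_job(): hands the job in, once; it reports no verdict.
The state is a dict: "time_s": time; "q": joint angles; "qvel": joint speeds; "joint_efforts": joint torques, N m; "position": TCP position; "tool_rot": TCP orientation; "ft_force": force on the tool from outside, world axes, zero at the start; "wrist_torque": the same for the moment, N m; "grip_width": finger opening in m.
Only numpy, scipy, OpenCV 4.12 (cv2) and the standard library are available. Lean on these libraries where they do the work, as an engineer would, in place of code of your own. Each camera call takes 0.05 s, during which the arm holds its last target.

## Task

The five flap lids of the long wooden spice box stand ajar; run your fingertips lightly along the top of the row so that they go fully shut one after another, beginning with the lid whose hinge is at the very end of the box and following the row from there. Only stroke or press the lids: do not lift, tip or push the box away, do not bend a lid back past upright, and leave the small things beside the box where they stand. Finish with all five lids down flat.

Things in the scene. Friction and masses are not known exactly. Their poses are not given: they have to be found in the camera images.
- spice_box: Long wooden spice box standing loose on the worktop on rubber feet, 70 mm (its x) by 208 mm (its y) by 42 mm high, about 0.9 kg, five compartments in a row along its y axis, a thin wooden flap lid over each. Origin: centre of its underside; z up. The row starts at its -y end with lid0 and finishes at its +y end with lid4. It stands at any yaw. The lids are 68 mm wide (x), 38 mm long (y), 4 mm thick; when all are shut their tops make one flat surface 46 mm above the origin.
- lid0 (a joint): Angle of the first lid in rad: 0 = shut flat, grows as it opens (stop at 1.9); it starts between 0.45 and 0.95. Its hinge line runs along the box's x axis at y = -100 mm, 44 mm above the box's origin; the free edge lies 38 mm farther towards +y when shut. The hinge is lightly stiff (about 0.008 N m): the lid stays where it is left and is pushed down easily by a fingertip that passes over it from the hinge towards the free edge.
- lid1 (a joint): Angle of the second lid in rad: 0 = shut flat, grows as it opens (stop at 1.9); it starts between 0.45 and 0.95. Its hinge line runs along the box's x axis at y = -60 mm, 44 mm above the box's origin; the free edge lies 38 mm farther towards +y when shut. The hinge is lightly stiff (about 0.008 N m): the lid stays where it is left and is pushed down easily by a fingertip that passes over it from the hinge towards the free edge.
- lid2 (a joint): Angle of the third lid in rad: 0 = shut flat, grows as it opens (stop at 1.9); it starts between 0.45 and 0.95. Its hinge line runs along the box's x axis at y = -20 mm, 44 mm above the box's origin; the free edge lies 38 mm farther towards +y when shut. The hinge is lightly stiff (about 0.008 N m): the lid stays where it is left and is pushed down easily by a fingertip that passes over it from the hinge towards the free edge.
- lid3 (a joint): Angle of the fourth lid in rad: 0 = shut flat, grows as it opens (stop at 1.9); it starts between 0.45 and 0.95. Its hinge line runs along the box's x axis at y = 20 mm, 44 mm above the box's origin; the free edge lies 38 mm farther towards +y when shut. The hinge is lightly stiff (about 0.008 N m): the lid stays where it is left and is pushed down easily by a fingertip that passes over it from the hinge towards the free edge.
- lid4 (a joint): Angle of the fifth lid in rad: 0 = shut flat, grows as it opens (stop at 1.9); it starts between 0.45 and 0.95. Its hinge line runs along the box's x axis at y = 60 mm, 44 mm above the box's origin; the free edge lies 38 mm farther towards +y when shut. The hinge is lightly stiff (about 0.008 N m): the lid stays where it is left and is pushed down easily by a fingertip that passes over it from the hinge towards the free edge.
- the_garlic: Garlic bulb, 48x50x51 mm, a loose bystander standing beside a long side of the spice box, about 0.1 m from its middle line; origin at the centre of its underside.
- the_tea_light: Tea light in a metal cup, 38 mm across, 15 mm high, a loose bystander standing beside a long side of the spice box, about 0.1 m from its middle line; origin at the centre of its underside.
- the_salt_shaker: Salt shaker, 44 mm across, 90 mm high, a loose bystander standing beside a long side of the spice box, about 0.1 m from its middle line; origin at the centre of its underside.
- the_tea_glass: Small glass, 49 mm across, 62 mm high, a loose bystander standing beside a long side of the spice box, about 0.1 m from its middle line; origin at the centre of its underside.

How it is judged:
By the outcome, as a careful person would: the job done as asked, in the order asked, and still so for the second after the job is handed in, with the robot touching nothing.
It also fails if it takes over 35 s, if anything falls off the work surface, if the arm or the gripper's body presses on something with over 40 N, if the wrist force passes 120 N, or if a joint passes its speed limit or range.

## Working session

There is one attempt and no reset: what is moved stays moved. The work goes in short steps, Python scripts to look and compute and a shell command to move; the robot and the scene stay as the last step left them, time stands still between calls to the robot, and variables do not carry over. Pictures are saved under pics/ and viewed, and the job is handed in when it is done.

```bash
mkdir -p pics; ls; python3 - <<'E'
from rig import env
import cv2,numpy as np
s=env.observe();print(s['time_s'],s['position'],s['tool_rot'],s['grip_width'])
for n in ['scene','side','wrist']:
    im,d=env.get_image(n)
    cv2.imwrite(f'pics/{n}0.png',im[:,:,::-1]); np.savez(f'pics/{n}0.npz',im=im,d=d)
    m=env.camera_model(n);print(n,{k:np.round(v,4).tolist() for k,v in m.items() if k!='name'} )
E
```

```text
pics
0.0 [0.16327406 0.5248294  0.19540108] [[ 9.54810227e-01 -7.75633147e-04  2.97215122e-01]
 [-2.97215929e-01 -1.31659457e-03  9.54809383e-01]
 [-3.49269991e-04 -9.99998832e-01 -1.48762849e-03]] 0.0853904732159481
scene {'camera_matrix': [[347.1093, 0.0, 255.2025], [0.0, 347.1093, 188.1934], [0.0, 0.0, 1.0]], 'R': [[0.6437, -0.7653, 0.009], [-0.4681, -0.4029, -0.7865], [0.6055, 0.502, -0.6176]], 't': [-0.3227, 0.3228, 0.5243]}
side {'camera_matrix': [[483.3827, 0.0, 249.1223], [0.0, 483.3827, 189.7824], [0.0, 0.0, 1.0]], 'R': [[0.8599, -0.5102, -0.0183], [-0.3167, -0.5049, -0.803], [0.4004, 0.6963, -0.5957]], 't': [-0.4512, 0.2703, 0.7062]}
wrist {'camera_matrix': [[295.2149, 0.0, 256.469], [0.0, 295.2149, 192.9898], [0.0, 0.0, 1.0]], 'tool_from_camera': [[-0.0008, 0.9658, 0.2594, -0.0654], [0.0004, -0.2594, 0.9658, -0.1773], [1.0, 0.0008, -0.0002, 0.0], [0.0, 0.0, 0.0, 1.0]]}
```

View pics/scene0.png

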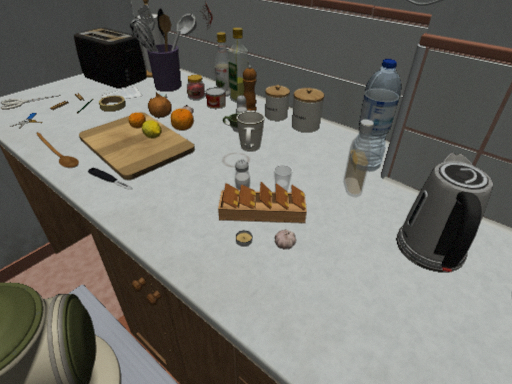

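View pics/side0.png

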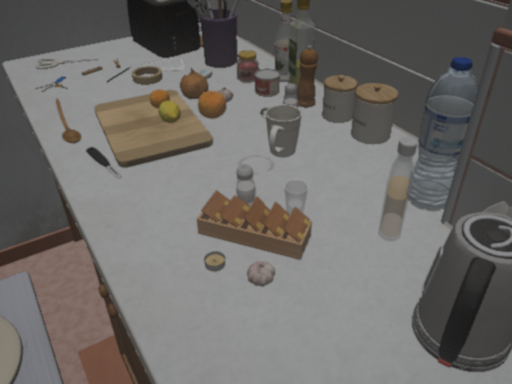

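View pics/wrist0.png

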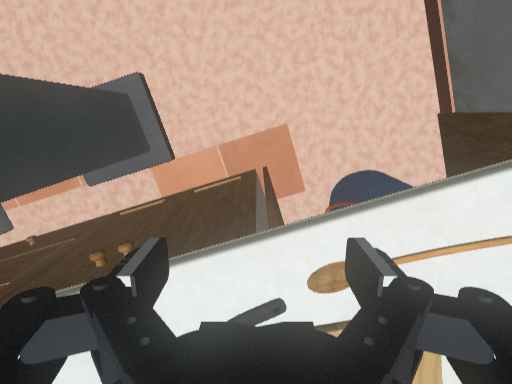

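```bash
python3 - <<'E'
import cv2,numpy as np
a=cv2.imread('pics/scene0.png')[150:255,205:325]; b=cv2.imread('pics/side0.png')[150:290,185:325]
cv2.imwrite('pics/cropA.png',cv2.resize(a,None,fx=6,fy=5.7*1.05,interpolation=3)[:600]);cv2.imwrite('pics/cropB.png',cv2.resize(b,None,fx=4.2,fy=4.2,interpolation=3))
E
```

```text
(no output)
```

View pics/cropB.png

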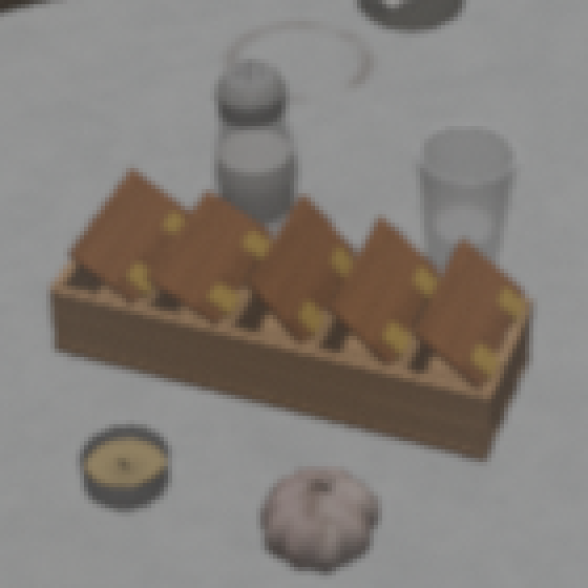

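View pics/cropA.png

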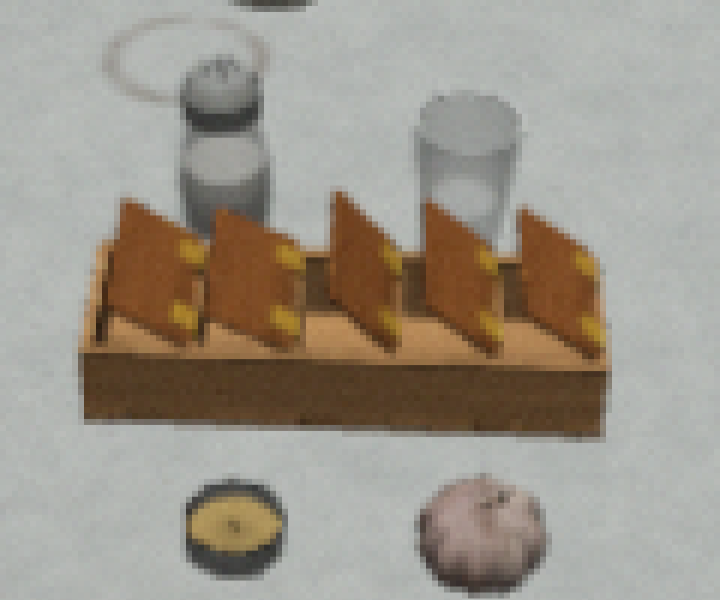

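```bash
cat > h.py <<'E'
import numpy as np
from rig import env
def cloud(n,im,d):
    m=env.camera_model(n);K=m['camera_matrix'];v,u=np.mgrid[:384,:512]
    pc=np.stack([(u-K[0][2])/K[0][0]*d,(v-K[1][2])/K[1][1]*d,d],-1)
    if 'R' in m: return (pc-np.array(m['t']))@np.array(m['R'])   # R^T(pc-t)
    s=env.observe();T=np.array(m['tool_from_camera']);p=pc@T[:3,:3].T+T[:3,3]
    return p@np.array(s['tool_rot']).T+np.array(s['position'])
E
python3 - <<'E'
from h import *
import cv2
for n,box in [('scene',(205,320,155,255)),('side',(190,325,155,290))]:
    z=np.load(f'pics/{n}0.npz');P=cloud(n,z['im'],z['d'])
    x0,x1,y0,y1=box;sub=P[y0:y1,x0:x1];im=z['im'][y0:y1,x0:x1]
    hsv=cv2.cvtColor(im,cv2.COLOR_RGB2HSV)
    mk=((hsv[...,1]>110)&(hsv[...,0]<22)&(sub[...,2]>0.008)).astype(np.uint8)
    k,l,st,c=cv2.connectedComponentsWithStats(mk);i=1+np.argmax(st[1:,4]);w=l==i
    p=sub[w];print(n,len(p),p.min(0),p.max(0))
    r=cv2.minAreaRect((p[:,:2]*1000).astype(np.float32));print(r)
    oth=(sub[...,2]>0.008)&(mk==0)
    k,l,st,c=cv2.connectedComponentsWithStats(cv2.erode(oth.astype(np.uint8),None)*1)
    for j in range(1,k):
        if st[j,4]>25: q=sub[l==j];print(' o',st[j,4],c[j]+[x0,y0],np.median(q,0).round(3),q.min(0).round(3),q.max(0).round(3))
E
```

```text
scene 2469 [ 0.04137325 -0.38003103  0.00800376] [0.62861518 0.11476738 0.58055875]
((308.18792724609375, -171.96417236328125), (676.6859741210938, 205.00732421875), 38.36018371582031)
 o 283 [242.02826855 174.0565371 ] [0.578 0.11  0.054] [ 0.041 -0.38   0.011] [0.595 0.127 0.581]
 o 272 [282.69852941 175.27205882] [0.653 0.036 0.045] [0.634 0.015 0.015] [0.683 0.061 0.06 ]
 o 253 [284.9486166  239.39525692] [ 0.485 -0.098  0.031] [ 0.47  -0.113  0.013] [ 0.507 -0.075  0.048]
side 2186 [ 0.19078592 -0.58541243  0.00985173] [0.626353   0.10395828 0.62944422]
((346.34796142578125, -236.50045776367188), (738.4716186523438, 196.00015258789062), 51.105995178222656)
 o 549 [245.52276867 183.84517304] [0.581 0.108 0.052] [ 0.191 -0.585  0.011] [0.602 0.126 0.629]
 o 539 [295.73840445 194.06493506] [0.655 0.033 0.046] [ 0.191 -0.585  0.011] [0.682 0.064 0.629]
 o 1665 [253.65165165 235.26966967] [ 0.529 -0.01   0.029] [ 0.191 -0.585  0.008] [0.632 0.098 0.629]
 o 460 [260.90217391 273.00434783] [ 0.488 -0.1    0.032] [ 0.191 -0.585  0.013] [ 0.515 -0.077  0.629]
```

```bash
python3 - <<'E'
from h import *
import cv2
tops=[]
for n,box in [('scene',(205,320,155,255)),('side',(190,325,155,290))]:
    z=np.load(f'pics/{n}0.npz');P=cloud(n,z['im'],z['d']);d=z['d']
    x0,x1,y0,y1=box;sub=P[y0:y1,x0:x1];im=z['im'][y0:y1,x0:x1];dd=d[y0:y1,x0:x1]
    hsv=cv2.cvtColor(im,cv2.COLOR_RGB2HSV)
    mk=((hsv[...,1]>80)&(hsv[...,0]<25)&(sub[...,2]>0.008)&(dd>0.1)&(dd<2)).astype(np.uint8)
    k,l,st,c=cv2.connectedComponentsWithStats(mk);i=1+np.argmax(st[1:,4]);w=l==i
    p=sub[w];h=hsv[w]
    print(n,len(p),p.min(0).round(3),p.max(0).round(3))
    for lo,hi in [(0.008,0.1),(0.008,0.038),(0.036,0.05)]:
        q=p[(p[:,2]>lo)&(p[:,2]<hi)]
        r=cv2.minAreaRect((q[:,:2]*1000).astype(np.float32));print(lo,hi,len(q),r,cv2.boxPoints(r).round(0).tolist())
    # hinges: yellow
    y=((hsv[...,0]>20)&(hsv[...,0]<32)&(hsv[...,1]>130)&(dd>.1)).astype(np.uint8)
    k,l,st,c=cv2.connectedComponentsWithStats(y)
    for j in range(1,k):
        if st[j,4]>4:print('  hinge',st[j,4],(c[j]+[x0,y0]).round(1),np.median(sub[l==j],0).round(4))
E
```

```text
scene 2487 [ 0.456 -0.086  0.008] [0.645 0.115 0.073]
0.008 0.1 2487 ((564.1441040039062, 30.105850219726562), (123.76499938964844, 206.1177978515625), 37.09767150878906) [[453.0, 75.0], [577.0, -89.0], [676.0, -15.0], [551.0, 150.0]]
0.008 0.038 1028 ((563.9978637695312, 30.2991943359375), (123.76499938964844, 205.1018524169922), 37.09767150878906) [[453.0, 75.0], [576.0, -89.0], [675.0, -14.0], [551.0, 149.0]]
0.036 0.05 607 ((544.7700805664062, 15.627799987792969), (72.50208282470703, 206.28640747070312), 38.04559326171875) [[453.0, 75.0], [580.0, -88.0], [637.0, -43.0], [510.0, 119.0]]
  hinge 5 [253.2 203.2] [0.5191 0.021  0.0451]
  hinge 6 [304.  205.5] [ 0.5893 -0.0748  0.0466]
side 4017 [ 0.457 -0.086  0.008] [0.632 0.105 0.075]
0.008 0.1 4017 ((545.2216186523438, 15.594841003417969), (72.33245849609375, 206.41561889648438), 37.73462677001953) [[453.0, 75.0], [580.0, -88.0], [637.0, -44.0], [511.0, 119.0]]
0.008 0.038 1194 ((545.26025390625, 13.874313354492188), (70.33318328857422, 203.05670166015625), 37.59581756591797) [[455.0, 73.0], [579.0, -88.0], [635.0, -45.0], [511.0, 116.0]]
0.036 0.05 963 ((545.3013305664062, 15.674789428710938), (71.90630340576172, 206.5146484375), 38.06641387939453) [[453.0, 75.0], [581.0, -88.0], [637.0, -43.0], [510.0, 119.0]]
```

The hinge brass sits at the right-hand (world -y) foot of each lid, so lid0 is at about (0.61, -0.07). Both views give the box centre as (0.545, 0.0156) with yaw ≈ 38° and a 72×206 mm top, which matches the stated size. Shaker and glass stand on the far side, tea light and garlic on the near side. I'll move over the lid0 end with the fingers shut and the tool turned by -35°.

```bash
python3 -m pendant '[[[0.73,-0.97,0],-1,0],[[0.73,-0.97,0],-1,0],[[0.73,-0.97,0],-1,0],[[0.73,-0.97,0],-1,0],[[0.73,-0.97,0],-1,0],[[0.73,-0.97,0],-1,0],[[0.73,-0.97,0],-0.95,0],[[0.73,-0.97,0],0,0],[[0.73,-0.97,0],0,0],[[0.73,-0.97,0],0,0],[[0.73,-0.97,0],0,0],[[0.73,-0.97,0],0,0]]' 20
python3 -m pendant '[[[0.73,-0.97,0],0,0],[[0.73,-0.97,0],0,0],[[0.73,-0.97,0],0,0],[[0.73,-0.97,0],0,0],[[0.73,-0.97,0],0,0],[[0.73,-0.97,0],0,0],[[0.73,-0.97,0],0,0],[[0.73,-0.97,0],0,0],[[0,0,0],0,0],[[0,0,0],0,0]]'
python3 - <<'E'
from h import *
import cv2
s=env.observe();print(s['time_s'],s['position'],np.round(s['tool_rot'],3).tolist(),s['grip_width'],s['ft_force'])
im,d=env.get_image('wrist');cv2.imwrite('pics/w1.png',im[:,:,::-1])
im2,_=env.get_image('side');cv2.imwrite('pics/s1.png',im2[:,:,::-1])
P=cloud('wrist',im,d)
q=P[(d>.05)&(P[...,2]>.036)&(P[...,2]<.05)];print(len(q))
hsv=cv2.cvtColor(im,cv2.COLOR_RGB2HSV)
mk=((hsv[...,1]>80)&(hsv[...,0]<25)&(P[...,2]>0.03)&(P[...,2]<.09)&(d>0.1)).astype(np.uint8)
k,l,st,c=cv2.connectedComponentsWithStats(mk);p=P[l==1+np.argmax(st[1:,4])]
print(cv2.minAreaRect((p[:,:2]*1000).astype(np.float32)),p[:,2].max())
C=np.array([.5455,.0156]);th=np.radians(37.9);u=np.array([-np.sin(th),np.cos(th)]);v=np.array([u[1],-u[0]])
yb=(p[:,:2]-C)@u;xb=(p[:,:2]-C)@v
for i in range(5):
    h=-.1+.04*i;m=(yb>h+.004)&(yb<h+.03)&(abs(xb)<.03)&(p[:,2]>.047)
    if m.sum()>30:print(i,m.sum(),np.median(np.arctan2(p[m,2]-.046,yb[m]-h)),p[m,2].max())
E
```

```text
time_s: 1.15
position: [0.4269, 0.1742, 0.196]
tool_rot: [[0.615, -0.0, 0.789], [-0.789, 0.0, 0.615], [-0.0, -1.0, -0.0]]
ft_force: [0.9, 1.0, 0.5]
grip_width: 0.0
time_s: 1.98
position: [0.6018, -0.0583, 0.1949]
tool_rot: [[0.613, -0.002, 0.79], [-0.79, 0.001, 0.613], [-0.001, -1.0, -0.001]]
ft_force: [0.1, 0.1, 0.8]
grip_width: -0.0001
1.9833 [ 0.60178649 -0.05825404  0.1948729 ] [[0.613, -0.002, 0.79], [-0.79, 0.001, 0.613], [-0.001, -1.0, -0.001]] -0.00012724282914243525 [0.1207179  0.07295964 0.81492363]
4256
((553.0574951171875, 8.878547668457031), (69.20221710205078, 178.47100830078125), 37.893287658691406) 0.07568766427941478
0 1101 0.5541791973449476 0.06684793068297742
1 1367 0.628068206798875 0.07081160515667054
2 1733 0.7437918697112642 0.07568766427941478
3 1808 0.3962849383171997 0.061368199414437996
4 1219 0.44255235184503994 0.05772956344791974
```

View pics/w1.png

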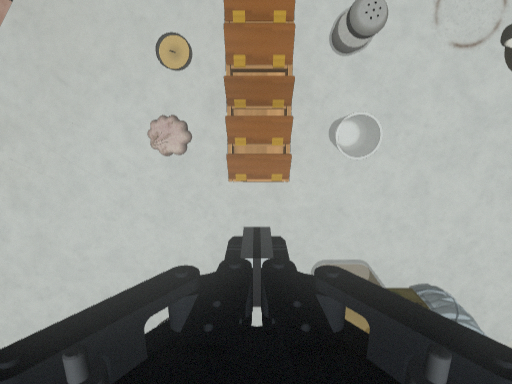

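View pics/s1.png

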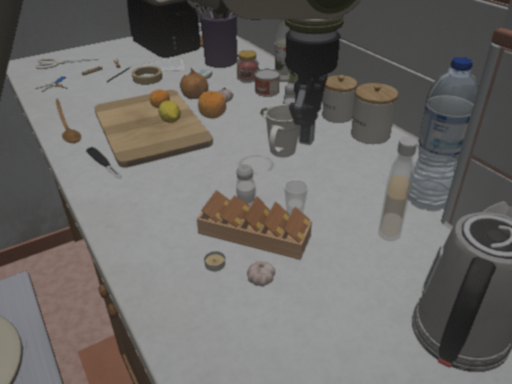

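The wrist view shows the lids' brass hinges on the tool side (lid0 hinge at about row 178, columns 240–275). The garlic (170,135) and tea light (173,50) are on the left, the glass (358,135) and shaker (365,15) on the right. The centre lines agree to 2 mm. I'll descend over the lid0 hinge side and stroke diagonally.

```bash
python3 -m pendant '[[[0,0,-0.77],0,0],[[0,0,-0.77],0,0],[[0,0,-0.77],0,0],[[0,0,-0.77],0,0],[[0,0,-0.77],0,0],[[0,0,0],0,0]]'
python3 -m pendant '[[[-0.05,0.066,-0.17],0,0],[[-0.05,0.066,-0.17],0,0],[[-0.05,0.066,-0.17],0,0],[[-0.05,0.066,-0.17],0,0],[[-0.05,0.066,-0.17],0,0],[[-0.05,0.066,-0.12],0,0],[[0,0,0],0,0]]'
python3 - <<'E'
from h import *
import cv2
s=env.observe();print(s['position'])
im,d=env.get_image('wrist');cv2.imwrite('pics/w2.png',im[:,:,::-1])
E
```

```text
time_s: 2.58
position: [0.5987, -0.0549, 0.0768]
tool_rot: [[0.616, -0.007, 0.788], [-0.788, 0.002, 0.616], [-0.006, -1.0, -0.004]]
ft_force: [0.2, -0.3, -1.5]
grip_width: -0.0004
time_s: 3.17
position: [0.5918, -0.0445, 0.0507]
tool_rot: [[0.615, -0.001, 0.788], [-0.788, 0.0, 0.615], [-0.001, -1.0, -0.001]]
ft_force: [-0.0, 0.2, -0.0]
grip_width: 0.0001
[ 0.59180477 -0.04447872  0.05072721]
```

View pics/w2.png

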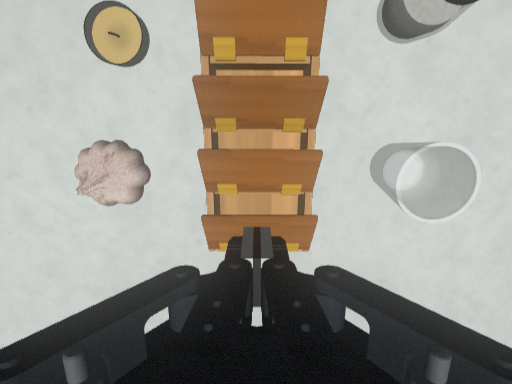

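```bash
cat >> h.py <<'E'
import cv2
def lids(name,tag):
    im,d=env.get_image(name);cv2.imwrite(f'pics/{tag}.png',im[:,:,::-1]);P=cloud(name,im,d)
    hsv=cv2.cvtColor(im,cv2.COLOR_RGB2HSV)
    m0=(hsv[...,1]>80)&(hsv[...,0]<25)&(P[...,2]>0.036)&(P[...,2]<.09)&(d>0.05)
    p=P[m0];C=np.array([.5455,.0156]);th=np.radians(37.9);u=np.array([-np.sin(th),np.cos(th)]);v=np.array([u[1],-u[0]])
    yb=(p[:,:2]-C)@u;xb=(p[:,:2]-C)@v
    for i in range(5):
        h=-.1+.04*i;m=(yb>h+.003)&(yb<h+.036)&(abs(xb)<.033)&(p[:,2]>.041)
        if m.sum()>30:
            A=np.polyfit(yb[m],p[m,2],1);print(i,m.sum(),'slope angle',np.arctan(A[0]).round(3),'zmax',np.percentile(p[m,2],98).round(4),'zmin',np.percentile(p[m,2],2).round(4))
    s=env.observe();q=np.array(s['position'])[:2]-C
    print('tip box',(q@v).round(4),(q@u).round(4),np.array(s['position'])[2].round(4),'F',np.round(s['ft_force'],1),'t',s['time_s'])
E
python3 -m pendant '[[[0,0,-0.05],0,0],[[0,0,-0.05],0,0],[[0,0,0],0,0]]'
python3 -c "
from h import *
lids('wrist','w3');lids('side','s3')"
```

```text
time_s: 3.47
position: [0.5925, -0.0451, 0.0482]
tool_rot: [[0.615, -0.0, 0.789], [-0.789, 0.0, 0.615], [-0.0, -1.0, -0.0]]
ft_force: [-0.2, 0.1, -0.5]
grip_width: -0.0001
0 2881 slope angle 0.559 zmax 0.0683 zmin 0.0416
1 4908 slope angle 0.631 zmax 0.07 zmin 0.0473
2 6400 slope angle 0.758 zmax 0.0732 zmin 0.0486
3 6171 slope angle 0.459 zmax 0.0573 zmin 0.0464
tip box -0.0002 -0.0768 0.0484 F [-0.3  0.1  0.2] t 3.5167
0 442 slope angle 0.566 zmax 0.0677 zmin 0.0416
1 456 slope angle 0.616 zmax 0.0698 zmin 0.0418
2 432 slope angle 0.757 zmax 0.0737 zmin 0.0421
3 473 slope angle 0.45 zmax 0.0625 zmin 0.0424
4 434 slope angle 0.534 zmax 0.0647 zmin 0.0424
tip box -0.0002 -0.0768 0.0485 F [ 0.6 -0.6 -0.1] t 3.5667
```

```bash
python3 -c "
import cv2
a=cv2.imread('pics/s3.png')[60:300,170:350];cv2.imwrite('pics/s3c.png',cv2.resize(a,None,fx=2.5,fy=2.5,interpolation=2)[:600])"
```

```text
(no output)
```

View pics/s3c.png

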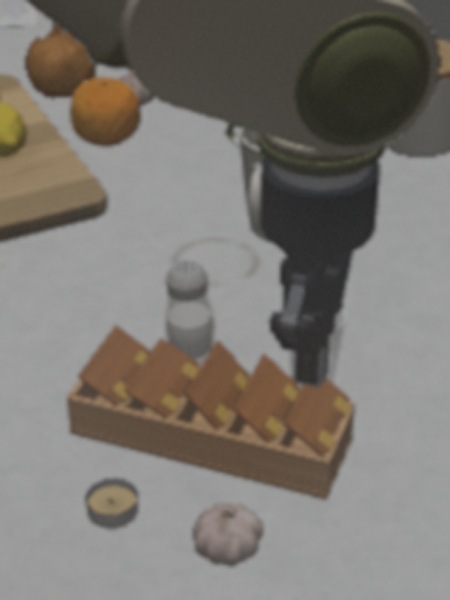

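View pics/w3.png

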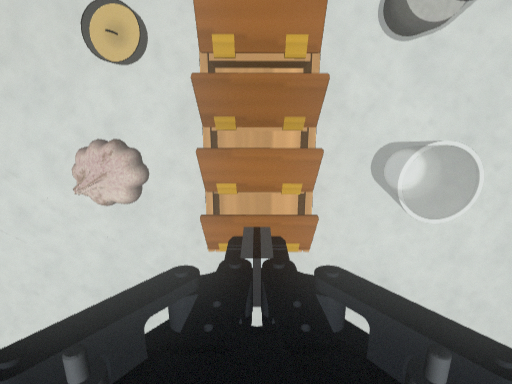

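```bash
python3 - <<'E'
from h import *
s=env.observe();p=np.array(s['position'])
for n in ['scene','side']:
    m=env.camera_model(n);c=np.array(m['R'])@p+np.array(m['t']);k=np.array(m['camera_matrix'])@c;print(n,k[:2]/k[2],c[2])
m=env.camera_model('wrist');T=np.linalg.inv(np.array(m['tool_from_camera']));K=np.array(m['camera_matrix'])
for t in [(0,0,0),(0,-.013,0),(0,-.019,0),(-.011,0,0),(.011,0,0)]:
    c=T[:3,:3]@np.array(t)+T[:3,3];k=K@c;print(t,k[:2]/k[2],c[2])
im,d=env.get_image('wrist');Pw=cloud('wrist',im,d)
for v in (215,225,230,235,240,250,260): print(v,[ (im[v,u].tolist(),d[v,u].round(3),Pw[v,u].round(3).tolist()) for u in (248,265)])
im,d=env.get_image('side');P=cloud('side',im,d);C=np.array([.5455,.0156]);u_=np.array([-.614,.789])
for v in range(180,225,4):print(v,[(P[v,u].round(3).tolist(),((P[v,u][:2]-C)@u_).round(3)) for u in (290,295)])
print(env.observe()['q'])
E
```

```text
scene [294.35598868 198.86675642] 0.8304690652716595
side [293.15337147 226.1909822 ] 0.8831777757462053
(0, 0, 0) [256.29297228 219.96210813] 0.18820303045258732
(0, -0.013, 0) [256.26529779 227.56512461] 0.17564924009247138
(0, -0.019, 0) [256.25114522 231.45326233] 0.16985518300318708
(-0.011, 0, 0) [256.30359613 203.45871168] 0.18534579676363203
(0.011, 0, 0) [256.28266617 235.97190052] 0.19106026414154262
215 [([125, 87, 53], np.float32(0.168), [0.583, -0.04, 0.067]), ([121, 82, 46], np.float32(0.17), [0.591, -0.035, 0.065])]
225 [([150, 102, 62], np.float32(0.172), [0.587, -0.046, 0.064]), ([148, 99, 57], np.float32(0.172), [0.595, -0.04, 0.065])]
230 [([77, 75, 71], np.float32(0.141), [0.582, -0.038, 0.094]), ([80, 76, 71], np.float32(0.143), [0.589, -0.034, 0.092])]
235 [([80, 76, 73], np.float32(0.137), [0.583, -0.039, 0.098]), ([82, 78, 74], np.float32(0.137), [0.589, -0.034, 0.099])]
240 [([81, 78, 76], np.float32(0.132), [0.583, -0.039, 0.104]), ([79, 77, 73], np.float32(0.132), [0.589, -0.034, 0.104])]
250 [([74, 74, 71], np.float32(0.121), [0.583, -0.038, 0.115]), ([77,
[... 734 characters left out ...]
139], np.float64(-0.088))]
204 [([0.58, -0.049, 0.108], np.float64(-0.073)), ([0.584, -0.058, 0.112], np.float64(-0.082))]
208 [([0.58, -0.05, 0.1], np.float64(-0.073)), ([0.586, -0.057, 0.102], np.float64(-0.082))]
212 [([0.583, -0.047, 0.088], np.float64(-0.072)), ([0.586, -0.058, 0.093], np.float64(-0.082))]
216 [([0.592, -0.035, 0.066], np.float64(-0.068)), ([0.601, -0.038, 0.064], np.float64(-0.076))]
220 [([0.584, -0.047, 0.068], np.float64(-0.073)), ([0.596, -0.045, 0.062], np.float64(-0.079))]
224 [([0.58, -0.052, 0.064], np.float64(-0.075)), ([0.591, -0.052, 0.06], np.float64(-0.082))]
[-1.57524425e+01  3.41033768e+01  7.92273882e+01 -9.32962037e-04
  6.66573865e+01 -5.37057533e+01]
```

```bash
python3 - <<'E'
from h import *
m=env.camera_model('wrist');K=np.array(m['camera_matrix']);T=np.array(m['tool_from_camera'])
def tool(d):
    v,u=np.mgrid[:384,:512];pc=np.stack([(u-K[0][2])/K[0][0]*d,(v-K[1][2])/K[1][1]*d,d],-1);return pc@T[:3,:3].T+T[:3,3]
z=np.load('pics/wrist0.npz');p=tool(z['d'])
f=(z['d']>.02)&(z['d']<.18)
print('open max y',np.percentile(p[f][:,1],[90,99,99.9,100]))
for v in range(230,300,8):print(v,[(p[v,u].round(3).tolist()) for u in (150,360)])
im,d=env.get_image('wrist');p=tool(d)
for v in range(222,262,3):print(v,im[v,250],p[v,250].round(4),p[v,243].round(4),p[v,238].round(4))
E
```

```text
open max y [-0.08401766 -0.05423666 -0.04890686 -0.04719683]
230 [[0.218, 0.516, -0.268], [0.087, 0.197, 0.141]]
238 [[-0.011, -0.054, -0.048], [-0.011, -0.054, 0.047]]
246 [[-0.011, -0.061, -0.046], [-0.011, -0.061, 0.045]]
254 [[-0.011, -0.069, -0.043], [-0.01, -0.066, 0.043]]
262 [[-0.007, -0.069, -0.043], [-0.006, -0.067, 0.043]]
270 [[-0.005, -0.071, -0.043], [-0.003, -0.067, 0.043]]
278 [[-0.002, -0.073, -0.042], [-0.0, -0.069, 0.043]]
286 [[0.001, -0.073, -0.043], [0.004, -0.069, 0.043]]
294 [[0.004, -0.073, -0.043], [0.006, -0.07, 0.043]]
222 [149 101  57] [-0.0047 -0.0161 -0.0036] [-0.0049 -0.0168 -0.0077] [-0.0046 -0.0159 -0.0106]
225 [148 100  59] [-0.0026 -0.0156 -0.0037] [-0.002  -0.014  -0.0078] [-0.0028 -0.0161 -0.0106]
228 [84 79 75] [-0.0109 -0.041  -0.0031] [ 0.0002 -0.0132 -0.0079] [ 0.0004 -0.0127 -0.0109]
231 [82 80 74] [-0.0111 -0.0452 -0.003 ] [-0.0109 -0.0447 -0.0064] [ 0.0025 -0.0122 -0.011 ]
234 [80 75 71] [-0.0112 -0.0492 -0.0029] [-0.011  -0.0488 -0.0062] [ 0.0062 -0.0081 -0.0113]
237 [77 73 70] [-0.0111 -0.0524 -0.0028] [-0.0113 -0.0528 -0.006 ] [-0.0073 -0.0438 -0.0089]
240 [77 75 70] [-0.011  -0.0555 -0.0027] [-0.0115 -0.0566 -0.0058] [-0.0066 -0.0457 -0.0088]
243 [80 75 74] [-0.0108 -0.0583 -0.0027] [-0.011  -0.0586 -0.0057] [-0.0074 -0.0508 -0.0084]
246 [76 74 72] [-0.011  -0.0617 -0.0026] [-0.0113 -0.0622 -0.0056] [-0.007  -0.0532 -0.0083]
249 [80 76 75] [-0.0107 -0.064  -0.0026] [-0.0115 -0.0657 -0.0054] [-0.0068 -0.0559 -0.0081]
252 [74 72 72] [-0.0109 -0.0671 -0.0025] [-0.0113 -0.0679 -0.0053] [-0.0072 -0.0596 -0.0079]
255 [76 75 75] [-0.0109 -0.0698 -0.0024] [-0.011  -0.07   -0.0052] [-0.0076 -0.0633 -0.0077]
258 [154 159 158] [-0.0104 -0.0714 -0.0024] [-0.0124 -0.0752 -0.005 ] [-0.0137 -0.0777 -0.0067]
261 [178 184 185] [-0.0096 -0.0723 -0.0024] [-0.012  -0.0769 -0.0049] [-0.014  -0.0805 -0.0065]
```

```bash
python3 -c "
import cv2
a=cv2.imread('pics/w3.png')[190:310,186:326];cv2.imwrite('pics/w3c.png',cv2.resize(a,None,fx=5,fy=5,interpolation=2)[:600])
from rig import env
im,_=env.get_image('scene');a=im[90:250,190:350,::-1];cv2.imwrite('pics/sc3.png',cv2.resize(a,None,fx=3.7,fy=3.7,interpolation=2))"
```

```text
(no output)
```

View pics/w3c.png

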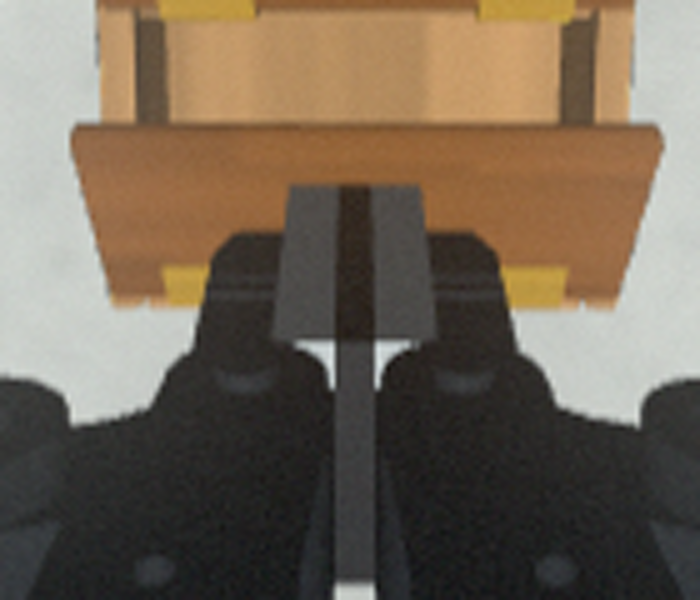

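View pics/sc3.png

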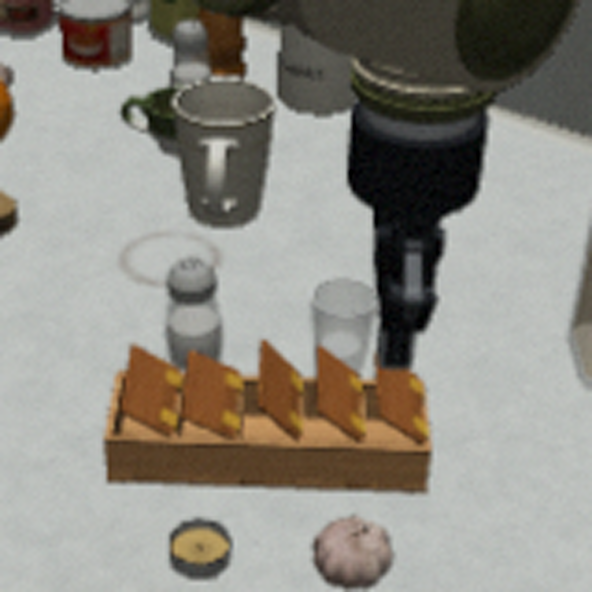

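The pictures disagree with the stated tool frame. In the wrist and side depth, the shut pads end about 40 mm behind the reported TCP: tip at z≈0.088 while the TCP reads 0.048. Lid0 has not moved yet. The real tip is therefore about TCP z + 0.040, so lid-flat contact should come near TCP z ≈ 0.006. I'll descend gently with that figure and watch the force.

```bash
python3 -m pendant '[[[0,0,-0.15],0,0],[[0,0,-0.15],0,0],[[0,0,-0.15],0,0],[[0,0,-0.15],0,0],[[0,0,0],0,0]]'
python3 -c "
from h import *
lids('wrist','w4');lids('side','s4')"
python3 -m pendant '[[[0,0,-0.15],0,0],[[0,0,-0.15],0,0],[[0,0,0],0,0]]'
python3 -c "
from h import *
lids('wrist','w5');lids('side','s5')"
```

```text
time_s: 4.18
position: [0.5919, -0.0449, 0.0292]
tool_rot: [[0.615, -0.002, 0.788], [-0.788, 0.001, 0.615], [-0.002, -1.0, -0.001]]
ft_force: [-0.4, 0.0, -0.6]
grip_width: -0.0004
0 3489 slope angle 0.536 zmax 0.0833 zmin 0.042
1 6063 slope angle 0.608 zmax 0.0705 zmin 0.0428
2 8160 slope angle 0.741 zmax 0.0736 zmin 0.0491
3 5883 slope angle 0.447 zmax 0.0553 zmin 0.0468
tip box -0.0004 -0.0764 0.0297 F [ 0.3 -0.7  0.3] t 4.2333
0 370 slope angle 0.452 zmax 0.0648 zmin 0.0416
1 463 slope angle 0.644 zmax 0.0702 zmin 0.0422
2 427 slope angle 0.713 zmax 0.0735 zmin 0.0419
3 482 slope angle 0.421 zmax 0.0628 zmin 0.0422
4 442 slope angle 0.52 zmax 0.0652 zmin 0.0421
tip box -0.0002 -0.0766 0.0301 F [-0.4 -0.2 -0.4] t 4.2833
time_s: 4.53
position: [0.592, -0.0449, 0.0205]
tool_rot: [[0.615, -0.001, 0.788], [-0.788, 0.0, 0.615], [-0.001, -1.0, -0.001]]
ft_force: [-0.9, -0.6, 0.7]
grip_width: 0.0003
0 3849 slope angle 0.463 zmax 0.0828 zmin 0.0467
1 6706 slope angle 0.614 zmax 0.0703 zmin 0.0472
2 9444 slope angle 0.751 zmax 0.0735 zmin 0.0488
3 5564 slope angle 0.448 zmax 0.054 zmin 0.0465
tip box -0.0004 -0.0764 0.0209 F [ 0.1  0.3 -0.2] t 4.5833
0 345 slope angle 0.255 zmax 0.0579 zmin 0.0419
1 432 slope angle 0.671 zmax 0.0706 zmin 0.042
2 439 slope angle 0.726 zmax 0.0731 zmin 0.0419
3 483 slope angle 0.436 zmax 0.0626 zmin 0.0423
4 440 slope angle 0.519 zmax 0.0649 zmin 0.0421
tip box -0.0002 -0.0766 0.0212 F [-0.1  0.9 -0. ] t 4.6333
```

Lid0 is now going down (side view slope 0.56 → 0.25 rad), which confirms the +40 mm tip. Continuing in small steps.

```bash
python3 -m pendant '[[[0,0,-0.12],0,0],[[0,0,-0.12],0,0],[[0,0,-0.12],0,0],[[0,0,0],0,0]]'
python3 -m pendant '[[[0,0,-0.06],0,0],[[0,0,0],0,0]]'
python3 -m pendant '[[[0,0,-0.04],0,0],[[0,0,0],0,0]]'
python3 -c "
from h import *
lids('wrist','w6');lids('side','s6')"
```

```text
time_s: 4.97
position: [0.5925, -0.045, 0.0108]
tool_rot: [[0.615, 0.0, 0.788], [-0.788, -0.0, 0.615], [0.0, -1.0, 0.0]]
ft_force: [-0.4, 0.0, 0.8]
grip_width: 0.0003
time_s: 5.13
position: [0.5926, -0.045, 0.0105]
tool_rot: [[0.615, 0.001, 0.788], [-0.788, -0.0, 0.615], [0.001, -1.0, 0.001]]
ft_force: [-4.8, 1.7, 15.3]
grip_width: 0.0001
time_s: 5.3
position: [0.5928, -0.0449, 0.0103]
tool_rot: [[0.615, 0.002, 0.788], [-0.788, -0.001, 0.615], [0.002, -1.0, 0.001]]
ft_force: [-8.2, 2.4, 24.3]
grip_width: 0.0001
0 4440 slope angle 0.327 zmax 0.0861 zmin 0.0438
1 7610 slope angle 0.634 zmax 0.0699 zmin 0.0474
2 11035 slope angle 0.782 zmax 0.073 zmin 0.0487
3 4921 slope angle 0.436 zmax 0.052 zmin 0.046
tip box 0.0001 -0.0768 0.0103 F [-8.3  2.3 24.1] t 5.35
0 288 slope angle -0.033 zmax 0.051 zmin 0.0418
1 381 slope angle 0.687 zmax 0.0701 zmin 0.0422
2 437 slope angle 0.725 zmax 0.0732 zmin 0.0417
3 481 slope angle 0.447 zmax 0.0626 zmin 0.0419
4 436 slope angle 0.514 zmax 0.0651 zmin 0.0423
tip box 0.0001 -0.0768 0.0103 F [-8.1  1.8 24.1] t 5.4
```

Contact at TCP z≈0.0106 with lid0 flat (side slope ≈0). 24 N is more than "lightly", so I'm backing off and looking.

```bash
python3 -m pendant '[[[0,0,0.07],0,0],[[0,0,0],0,0]]'
python3 -c "
from h import *
lids('side','s7');a=cv2.imread('pics/s7.png')[150:290,185:325];cv2.imwrite('pics/s7c.png',cv2.resize(a,None,fx=4,fy=4,interpolation=2))
lids('wrist','w7')"
```

```text
time_s: 5.57
position: [0.5928, -0.045, 0.0105]
tool_rot: [[0.615, 0.001, 0.788], [-0.788, -0.0, 0.615], [0.001, -1.0, 0.001]]
ft_force: [-2.3, 1.4, 12.6]
grip_width: 0.0001
0 290 slope angle -0.022 zmax 0.0509 zmin 0.0418
1 391 slope angle 0.672 zmax 0.0699 zmin 0.0423
2 432 slope angle 0.743 zmax 0.0731 zmin 0.0432
3 480 slope angle 0.442 zmax 0.0623 zmin 0.0427
4 439 slope angle 0.545 zmax 0.0649 zmin 0.0416
tip box 0.0001 -0.0769 0.0105 F [-2.8  0.7 10.7] t 5.6167
0 4486 slope angle 0.343 zmax 0.0864 zmin 0.044
1 7564 slope angle 0.632 zmax 0.0699 zmin 0.0472
2 11113 slope angle 0.775 zmax 0.0731 zmin 0.0485
3 4887 slope angle 0.439 zmax 0.052 zmin 0.046
tip box 0.0001 -0.0769 0.0105 F [-2.7  1.   9.9] t 5.6667
```

View pics/s7c.png

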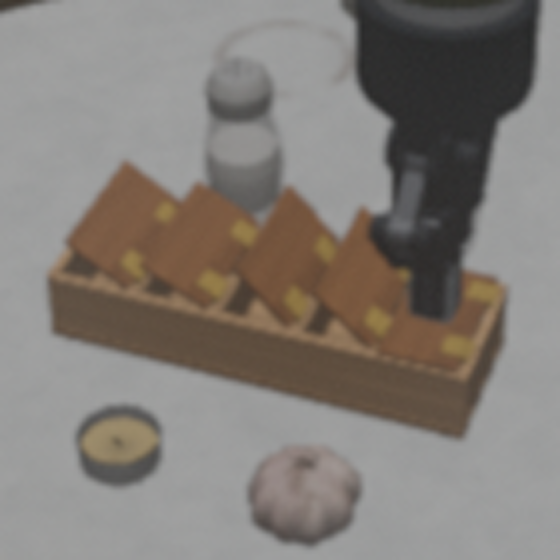

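View pics/w7.png

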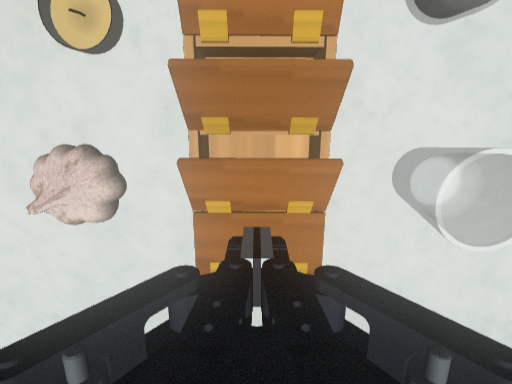

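Lid0 is down flat at 10 N and the box has not moved. On to lid1: lift, carry along the row, stroke forward and down.

```bash
python3 -m pendant '[[[0,0,0.3],0,0],[[0,0,0.3],0,0],[[-0.1,0.13,0],0,0],[[-0.1,0.13,0],0,0],[[-0.1,0.13,0],0,0],[[-0.1,0.13,0],0,0],[[-0.08,0.11,-0.11],0,0],[[-0.08,0.11,-0.11],0,0],[[-0.08,0.11,-0.11],0,0],[[-0.08,0.11,-0.1],0,0],[[-0.08,0.11,-0.1],0,0],[[0,0,0],0,0]]'
python3 -c "
from h import *
lids('side','s8')"
python3 -m pendant '[[[0,0,-0.06],0,0],[[0,0,0],0,0]]'
python3 -c "
from h import *
lids('side','s9');lids('wrist','w9')"
```

```text
time_s: 6.67
position: [0.5676, -0.0122, 0.0111]
tool_rot: [[0.615, -0.002, 0.788], [-0.788, 0.0, 0.615], [-0.001, -1.0, -0.001]]
ft_force: [0.3, -0.9, -0.1]
grip_width: 0.0004
0 439 slope angle -0.013 zmax 0.0478 zmin 0.0424
1 294 slope angle -0.023 zmax 0.0503 zmin 0.0424
2 324 slope angle 0.723 zmax 0.0733 zmin 0.0415
3 478 slope angle 0.448 zmax 0.0629 zmin 0.0421
4 439 slope angle 0.539 zmax 0.065 zmin 0.0426
tip box 0.0005 -0.0361 0.0114 F [-0.5 -0.6  0.9] t 6.7167
time_s: 6.88
position: [0.5687, -0.0128, 0.0107]
tool_rot: [[0.615, 0.001, 0.788], [-0.788, 0.0, 0.615], [0.0, -1.0, 0.001]]
ft_force: [-2.5, 1.8, 4.8]
grip_width: 0.0
0 436 slope angle -0.017 zmax 0.0475 zmin 0.0427
1 295 slope angle -0.02 zmax 0.0492 zmin 0.0423
2 339 slope angle 0.673 zmax 0.0726 zmin 0.0418
3 471 slope angle 0.436 zmax 0.0623 zmin 0.0427
4 438 slope angle 0.528 zmax 0.065 zmin 0.0424
tip box 0.0008 -0.0367 0.0107 F [-1.6  1.4  6.5] t 6.9333
0 181 slope angle 0.031 zmax 0.0463 zmin 0.0442
1 4414 slope angle 0.337 zmax 0.0867 zmin 0.0441
2 6483 slope angle 0.682 zmax 0.0731 zmin 0.0417
3 12956 slope angle 0.458 zmax 0.0623 zmin 0.0467
4 4977 slope angle 0.534 zmax 0.0534 zmin 0.0463
tip box 0.0008 -0.0367 0.0107 F [-1.6  1.   6.6] t 6.9833
```

Lids 0 and 1 read flat at 6.6 N. The same stroke for lid2.

```bash
python3 -m pendant '[[[0,0,0.3],0,0],[[0,0,0.3],0,0],[[-0.1,0.13,0],0,0],[[-0.1,0.13,0],0,0],[[-0.1,0.13,0],0,0],[[-0.1,0.13,0],0,0],[[-0.08,0.11,-0.11],0,0],[[-0.08,0.11,-0.11],0,0],[[-0.08,0.11,-0.11],0,0],[[-0.08,0.11,-0.1],0,0],[[-0.08,0.1,-0.1],0,0],[[0,0,0],0,0]]'
python3 -m pendant '[[[0,0,-0.06],0,0],[[0,0,0],0,0]]'
python3 -c "
from h import *
lids('side','s10');lids('wrist','w10')"
```

```text
time_s: 7.98
position: [0.5435, 0.0196, 0.0113]
tool_rot: [[0.615, -0.002, 0.788], [-0.788, 0.0, 0.615], [-0.001, -1.0, -0.001]]
ft_force: [0.3, 0.9, -0.0]
grip_width: -0.0001
time_s: 8.15
position: [0.5444, 0.0191, 0.0107]
tool_rot: [[0.615, -0.0, 0.788], [-0.788, 0.0, 0.615], [-0.0, -1.0, 0.0]]
ft_force: [-3.0, 1.3, 3.0]
grip_width: 0.0002
0 435 slope angle -0.011 zmax 0.0477 zmin 0.0423
1 418 slope angle -0.002 zmax 0.0477 zmin 0.0427
2 280 slope angle -0.003 zmax 0.0552 zmin 0.0423
3 386 slope angle 0.449 zmax 0.0629 zmin 0.0423
4 436 slope angle 0.525 zmax 0.065 zmin 0.0419
tip box 0.0013 0.0035 0.0107 F [-2.   2.9  5.1] t 8.2
1 182 slope angle 0.017 zmax 0.0465 zmin 0.0441
2 4429 slope angle 0.362 zmax 0.0864 zmin 0.044
3 8959 slope angle 0.45 zmax 0.0624 zmin 0.0468
4 12614 slope angle 0.552 zmax 0.0655 zmin 0.0473
tip box 0.0012 0.0035 0.0107 F [-2.   1.2  4.6] t 8.25
```

Lid2 is flat. Next is lid3.

```bash
python3 -m pendant '[[[0,0,0.3],0,0],[[0,0,0.3],0,0],[[-0.1,0.13,0],0,0],[[-0.1,0.13,0],0,0],[[-0.1,0.13,0],0,0],[[-0.1,0.13,0],0,0],[[-0.08,0.1,-0.11],0,0],[[-0.08,0.1,-0.11],0,0],[[-0.08,0.1,-0.11],0,0],[[-0.08,0.1,-0.1],0,0],[[-0.08,0.1,-0.1],0,0],[[0,0,0],0,0]]'
python3 -m pendant '[[[0,0,-0.06],0,0],[[0,0,0],0,0]]'
python3 -c "
from h import *
lids('side','s11');lids('wrist','w11')"
```

```text
time_s: 9.25
position: [0.5195, 0.0501, 0.0117]
tool_rot: [[0.615, -0.002, 0.788], [-0.788, 0.0, 0.615], [-0.001, -1.0, -0.001]]
ft_force: [0.3, 0.8, -0.8]
grip_width: 0.0003
time_s: 9.42
position: [0.5205, 0.0496, 0.0108]
tool_rot: [[0.615, -0.0, 0.788], [-0.788, 0.0, 0.615], [-0.0, -1.0, 0.0]]
ft_force: [0.0, 0.7, 0.6]
grip_width: 0.0002
0 436 slope angle 0.003 zmax 0.0478 zmin 0.0431
1 418 slope angle -0.004 zmax 0.0477 zmin 0.0419
2 410 slope angle -0.001 zmax 0.0476 zmin 0.0421
3 273 slope angle -0.034 zmax 0.0516 zmin 0.0422
4 350 slope angle 0.526 zmax 0.065 zmin 0.0423
tip box 0.0012 0.0421 0.0108 F [-0.3  1.3  1.1] t 9.4667
2 182 slope angle 0.013 zmax 0.0463 zmin 0.0443
3 4802 slope angle 0.329 zmax 0.0879 zmin 0.0441
4 8669 slope angle 0.522 zmax 0.0655 zmin 0.047
tip box 0.0012 0.0421 0.0108 F [-0.2  1.4  2.8] t 9.5167
```

```bash
python3 -m pendant '[[[0,0,-0.02],0,0],[[0,0,0],0,0]]'
python3 -m pendant '[[[0,0,0.3],0,0],[[0,0,0.3],0,0],[[-0.1,0.13,0],0,0],[[-0.1,0.13,0],0,0],[[-0.1,0.13,0],0,0],[[-0.1,0.13,0],0,0],[[-0.08,0.1,-0.11],0,0],[[-0.08,0.11,-0.11],0,0],[[-0.08,0.11,-0.11],0,0],[[-0.08,0.11,-0.1],0,0],[[-0.08,0.11,-0.1],0,0],[[0,0,0],0,0]]'
python3 -m pendant '[[[0,0,-0.06],0,0],[[0,0,0],0,0]]'
python3 -c "
from h import *
lids('side','s12');lids('wrist','w12')"
```

```text
time_s: 9.68
position: [0.5206, 0.0495, 0.0106]
tool_rot: [[0.615, 0.001, 0.788], [-0.788, 0.0, 0.615], [0.0, -1.0, 0.0]]
ft_force: [-2.7, 1.4, 7.4]
grip_width: -0.0001
time_s: 10.68
position: [0.4956, 0.0819, 0.0114]
tool_rot: [[0.615, -0.002, 0.788], [-0.788, 0.0, 0.615], [-0.001, -1.0, -0.001]]
ft_force: [0.4, 0.3, -0.1]
grip_width: 0.0003
time_s: 10.85
position: [0.4963, 0.0816, 0.0107]
tool_rot: [[0.615, -0.0, 0.788], [-0.788, 0.0, 0.615], [-0.001, -1.0, 0.0]]
ft_force: [-2.2, 2.3, 4.6]
grip_width: 0.0001
0 432 slope angle -0.007 zmax 0.0475 zmin 0.043
1 421 slope angle -0.002 zmax 0.0477 zmin 0.0422
2 400 slope angle -0.003 zmax 0.0475 zmin 0.0425
3 394 slope angle -0.005 zmax 0.0476 zmin 0.0427
4 263 slope angle -0.005 zmax 0.0487 zmin 0.0424
tip box 0.0017 0.0823 0.0107 F [-2.4  2.2  5.2] t 10.9
3 180 slope angle 0.021 zmax 0.0465 zmin 0.0441
4 4681 slope angle 0.332 zmax 0.0877 zmin 0.0441
tip box 0.0017 0.0822 0.0107 F [-2.2  2.7  4.7] t 10.95
```

All five read flat. Lifting clear and moving back along the row to inspect from above.

```bash
python3 -m pendant '[[[0,0,0.3],0,0],[[0,0,0.9],0,0],[[0,0,0.9],0,0],[[0,0,0.9],0,0],[[0,0,0.9],0,0],[[0,0,0.9],0,0],[[0.5,-0.64,0],0,0],[[0.5,-0.64,0],0,0],[[0.5,-0.64,0],0,0],[[0.5,-0.64,0],0,0],[[0.5,-0.64,0],0,0],[[0.5,-0.64,0],0,0]]'
python3 -m pendant '[[[0.5,-0.64,0],0,0],[[0.5,-0.64,0],0,0],[[0.5,-0.64,0],0,0],[[0,0,0],0,0],[[0,0,0],0,0],[[0,0,0],0,0]]'
python3 - <<'E'
from h import *
lids('side','s13');lids('wrist','w13')
b=cv2.imread('pics/s13.png')[150:290,185:325];cv2.imwrite('pics/s13c.png',cv2.resize(b,None,fx=4,fy=4,interpolation=2))
for n in('side','scene'):
    im,d=env.get_image(n);P=cloud(n,im,d);hsv=cv2.cvtColor(im,cv2.COLOR_RGB2HSV)
    mk=((hsv[...,1]>80)&(hsv[...,0]<25)&(P[...,2]>.036)&(P[...,2]<.06)&(d>.1)&(abs(P[...,0]-.545)<.15)&(abs(P[...,1])<.16)).astype(np.uint8)
    k,l,st,c=cv2.connectedComponentsWithStats(mk);p=P[l==1+np.argmax(st[1:,4])]
    print(n,cv2.minAreaRect((p[:,:2]*1000).astype(np.float32)))
E
```

```text
time_s: 11.95
position: [0.5871, -0.0352, 0.155]
tool_rot: [[0.615, 0.001, 0.789], [-0.789, -0.0, 0.615], [0.001, -1.0, 0.0]]
ft_force: [0.7, 0.1, 0.5]
grip_width: -0.0
time_s: 12.45
position: [0.6311, -0.0911, 0.1546]
tool_rot: [[0.615, -0.0, 0.788], [-0.788, 0.0, 0.615], [-0.0, -1.0, -0.0]]
ft_force: [0.2, -0.1, -0.3]
grip_width: 0.0001
0 427 slope angle -0.004 zmax 0.0476 zmin 0.0428
1 425 slope angle -0.005 zmax 0.0478 zmin 0.0421
2 402 slope angle -0.004 zmax 0.0476 zmin 0.0425
3 389 slope angle -0.006 zmax 0.0477 zmin 0.0427
4 371 slope angle -0.006 zmax 0.0478 zmin 0.0423
tip box 0.0021 -0.1365 0.1547 F [-0.8 -0.1 -0.3] t 12.5
0 2481 slope angle -0.004 zmax 0.0468 zmin 0.0439
1 2774 slope angle -0.003 zmax 0.0469 zmin 0.0437
2 3116 slope angle -0.003 zmax 0.0469 zmin 0.0437
3 43 slope angle -0.983 zmax 0.045 zmin 0.0421
tip box 0.0022 -0.1364 0.1548 F [-0.6 -0.5 -0.4] t 12.55
side ((544.781982421875, 14.599967956542969), (69.51655578613281, 205.55654907226562), 37.54640197753906)
scene ((545.5498046875, 16.21672821044922), (72.41355895996094, 206.2821044921875), 37.95626449584961)
```

View pics/s13c.png

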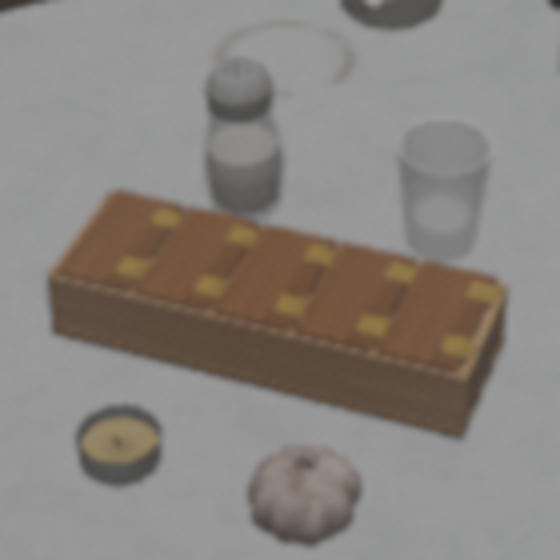

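View pics/w13.png

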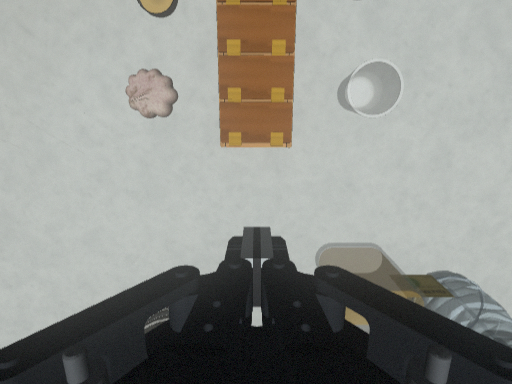

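The side crop shows all five lids flush. The box is within 1 mm of its start, and the tea light (120,440), garlic (305,490), shaker and glass stand where they were. The robot touches nothing, so I'm handing in.

```bash
python3 -c "
from rig import env
print(env.close_job(), env.observe()['time_s'])"
```

```text
the job is handed in; nothing more can be done
the job is handed in; nothing more can be done
```

All five lids are shut flat. I closed them one after another from the end-hinged lid (lid0) to lid4 with the shut fingertips, lifting a little between lids, and handed the job in at about 12.6 s.

**Last checks:**
- **Lids:** the side view shows all five within about 0.006 rad of flat. The last wrist view agrees for lids 0–2; lid 3 was only at its edge and lid 4 was out of view.
- **Box and small things:** the box centre and yaw match the start to about 1 mm and 0.5°. The four small things stand where they were, judged by eye in the pictures.
- **Robot:** it was clear of everything, about 0.15 m above the worktop beyond the lid0 end.

**What disagreed:**
- **Tool length:** the real fingertip sits about 35–40 mm behind the reported TCP. The wrist and side depth showed this, and contact with lid0 confirmed it. My first descent therefore stopped in the air, and I corrected the height from the pictures and the force.
- **Force on lid0:** the press peaked at about 24 N before I backed off, which is more than "lightly" but under the limits. The other lids took about 5–7 N.

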